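# Try the tablet dispensers and rack the good ones

## Robot

A 6-joint arm with a two-finger parallel gripper is mounted at the origin on a cart in front of the work surface, level with it; the furniture and walls round the work are solid. World frame = base frame: x ahead of the robot, y to its left, z up, the work surface at z = 0. Lengths are in m, angles in degrees, forces in N, time in s.
With the tool pointing down it reaches from about 0.35 to 0.975 m from the base axis. Payload 4.9 kg.
Tool frame: the origin (TCP) lies on the centre line of the jaws, within the pads' length; the fingertips stand 22 mm ahead of it and the grasp point (between the pads) lies 3 mm ahead of it; z points along the fingers, y is the line along which they close (so a half turn about z gives the same grasp; the last joint's range is limited). The gripper opens to 85 mm and grips with 20 to 120 N. Pads are 22 mm wide; open, the fingers measure 114 mm over their backs; the gripper's body (76 mm by 85 mm) begins 54 mm behind the grasp point. The pads swing forward as they close: fully open they stand 13 mm farther back than shut.
Start: joints at [-69.844, 3.019, 92.412, -0, 84.569, -6.818], TCP at [0.283, -0.557, 0.253] pointing down, gripper open.
Joint ranges: [-172.51, 172.51], [-57.92, 126.97], [3.15, 148.05], [-58.71, 238.71], [5.1, 150.11], [-179.66, 179.66]. Speed limits (degrees/s): [147.25, 147.25, 180, 180, 180, 180].

## Interface

Orientations are given as [roll, pitch, yaw] about the fixed x, y, z axes, in that order (R = Rz(yaw) Ry(pitch) Rx(roll)).
In Python, from rig import * gives the robot as it stands.
- The arm moves only by the tool arm_command, never from a script. Its argument "rows" is a list of rows, each a list of 7 numbers: the turn, a rotation vector about the world's x, y, z in units of 0.1 rad (1.0 is 0.1 rad), then the shift along the world's x, y, z in units of 30 mm (1.0 is 30 mm), then the closure, from -1 (fully open) to 1 (shut). In form: [[ax, ay, az, tx, ty, tz, fingers], ...]. A call has 1 to 10 rows; each row shifts and turns the commanded pose from where the row before left it; what a row does not reach is not made up. A row lasts 1/8 s, in which the tool goes at most 62.5 mm and 10.7 degrees, less where a joint would pass 70% of its speed; a pose out of reach is approached as far as the arm can. A call with a number of a shift or a turn outside -1 to 1 is refused whole. A call with a gripper value outside its range is refused whole. The fingers move at their own pace and stop on an object; "squeeze" is the grip in N (left out, the last holds). Time passes only in rows, so rows that do not move let the fingers close. It gives the time, the measured TCP pose, the force, the opening and the grip force at its end, in the units of the state.
- get_obs(): the state, without advancing time (a new reading comes with each control period).
- grab_frame(name): name is "scene" or "top" or "wrist"; returns a dict with "image" (480x640x3 uint8, red, green, blue), "intrinsics" (3x3 intrinsics, pixels), "k1" (the pictures are not rectified: a ray, as slopes to the right and down, at radius r is drawn at 1 + k1 r^2 times it, then the intrinsics apply), "rvec" (rotation vector, rad) and "tvec" (3), from world to camera coordinates, as OpenCV has them. Camera axes: x right, y down, z forward; pixel columns grow to the right and rows downward; lengths in m; the calibration is good to about 2 mm. A picture is of the moment at which its call begins. There is no depth.
- job_done(): hands the job in; it is judged then, once.
The state is a dict: "time": time; "joint_pos": joint angles; "qd": joint speeds; "joint_torque": joint torques, N m; "position": TCP position; "tool_rot": TCP orientation; "contact_force": force on the tool from outside, world axes, zero at the start; "torque": the same for the moment, N m; "opening": opening from 0.0 (shut) to 1.0 (fully open); "grasp_force": force on a finger pad.
Only numpy, scipy, OpenCV 4.12 (cv2) and the standard library are available. Lean on these libraries where they do the work, as an engineer would, in place of code of your own. Each camera call takes 0.05 s, during which the arm holds its last target. There are 200 camera calls.

## Task

First, before moving any of the three tablet dispensers, push each one's plunger down as far as it goes: two run all the way home, one sticks after a few millimetres. Then set the two good dispensers side by side on the sloped rack, flat on its deck, spout downhill, lower end squarely against the cleat so that they cannot slide off, and stand the sticking one upright in the grey tray. Set them down without dropping them, and leave everything else where it is.

Things in the scene. Friction and masses are not known exactly. Their poses are not given: they have to be found in the camera images.
- dispenser_a: one of three identical tablet dispensers: white block 70 (x) x 40 (y) x 34 (z) mm, grey push-down plunger on top, spout 18 mm wide standing 9 mm out of its -x end, 17 mm above the underside; about 0.16 kg. Origin at the centre of the underside, z up, x along its length away from the spout. Starts upright on the desk (z = 0), spout toward the robot within 0.4 rad
- plunger_a (a joint): plunger travel of dispenser_a, m: near 0 raised, grows as it is pressed down. No spring: it moves against about 3 N of friction and stays where it is left. Two of the three plungers run the full 0.014 m; the third is jammed and stops solidly at 0.004 m
- cap_a (a point): centre of the top of dispenser_a's plunger cap (22 mm diameter); 53 mm above the underside when raised (19 mm proud of the block), 39 mm when fully pressed
- spout_a (a point): tip of dispenser_a's spout, 44 mm from the origin along -x, 21 mm above the underside
- dispenser_b: one of three identical tablet dispensers: white block 70 (x) x 40 (y) x 34 (z) mm, grey push-down plunger on top, spout 18 mm wide standing 9 mm out of its -x end, 17 mm above the underside; about 0.16 kg. Origin at the centre of the underside, z up, x along its length away from the spout. Starts upright on the desk (z = 0), spout toward the robot within 0.4 rad
- plunger_b (a joint): plunger travel of dispenser_b, m: near 0 raised, grows as it is pressed down. No spring: it moves against about 3 N of friction and stays where it is left. Two of the three plungers run the full 0.014 m; the third is jammed and stops solidly at 0.004 m
- cap_b (a point): centre of the top of dispenser_b's plunger cap (22 mm diameter); 53 mm above the underside when raised (19 mm proud of the block), 39 mm when fully pressed
- spout_b (a point): tip of dispenser_b's spout, 44 mm from the origin along -x, 21 mm above the underside
- dispenser_c: one of three identical tablet dispensers: white block 70 (x) x 40 (y) x 34 (z) mm, grey push-down plunger on top, spout 18 mm wide standing 9 mm out of its -x end, 17 mm above the underside; about 0.16 kg. Origin at the centre of the underside, z up, x along its length away from the spout. Starts upright on the desk (z = 0), spout toward the robot within 0.4 rad
- plunger_c (a joint): plunger travel of dispenser_c, m: near 0 raised, grows as it is pressed down. No spring: it moves against about 3 N of friction and stays where it is left. Two of the three plungers run the full 0.014 m; the third is jammed and stops solidly at 0.004 m
- cap_c (a point): centre of the top of dispenser_c's plunger cap (22 mm diameter); 53 mm above the underside when raised (19 mm proud of the block), 39 mm when fully pressed
- spout_c (a point): tip of dispenser_c's spout, 44 mm from the origin along -x, 21 mm above the underside
- deck: sloped aluminium deck of the fixed ready rack, rising 25 degrees away from the robot; polished: a dispenser slides down it until the cleat stops it, with its origin then at x = 35 mm. Origin on the deck's face at the foot of the cleat's uphill side, midway across; x up the slope (face runs to 115 mm), y along the cleat (face and cleat from -110 to +110 mm), z out of the face
- cleat (a point): middle of the top of the cleat: a dark strip 6 mm thick, standing 10 mm proud of the deck's face along its whole lower edge (220 mm); a dispenser's spout passes over it
- tray: shallow grey tray, fixed on the desk, 150 (x) x 130 (y) x 30 (z) mm outside, walls and floor 4 to 5 mm; origin at the centre of its underside, z up
- marker: bystander: marker pen with red cap, 128 mm long, 19 mm high, lying loose; origin at the centre of its underside
- scissors: bystander: pair of scissors with red handles, 181 mm long, 10 mm high, lying loose; origin at the centre of its underside
- pen: bystander: blue ballpoint pen, 142 mm long, 11 mm high, lying loose; origin at the centre of its underside
- stapler: bystander: stapler with blue arm, 145 x 36 x 59 mm, standing loose; origin at the centre of its underside
- tape: bystander: roll of brown packing tape, 104 mm diameter, 48 mm high, lying loose; origin at the centre of its underside

How it is judged (in metres and radians):
On the way:
1. all three plungers have been pushed down as far as they go, with the dispensers still upright on the desk (((value of joint plunger_a above 0.003 m and value of joint each of plunger_b, plunger_c above 0.0125 m) or (value of joint each of plunger_a, plunger_c above 0.0125 m and value of joint plunger_b above 0.003 m) or (value of joint each of plunger_a, plunger_b above 0.0125 m and value of joint plunger_c above 0.003 m)) and height (world z) of each of dispenser_a, dispenser_b, dispenser_c below 0.01 m and angle between each of dispenser_a, dispenser_b, dispenser_c's own z axis and vertical below 0.1 rad and horizontal distance between each of dispenser_a, dispenser_b, dispenser_c and tray above 0.08 m), for 0.1 s.
At the end, for the whole second after the job is handed in: The two running dispensers (pushed >12.5 mm) rest on the deck, flat within 0.06 rad and 3 mm, long side up the slope within 0.12 rad, spout downhill, end within 3 mm of the cleat, centre within 95 mm of its middle; the sticking one (pushed >3 mm) stands on the tray floor, within 0.1 rad of upright ((((value of joint plunger_a above 0.003 m and value of joint each of plunger_b, plunger_c above 0.0125 m) and (x of dispenser_a in the frame of tray between -0.06 and 0.06 m and y of dispenser_a in the frame of tray between -0.055 and 0.055 m and z of dispenser_a in the frame of tray below 0.009 m and angle between dispenser_a's own z axis and vertical below 0.1 rad and linear speed of dispenser_a below 0.02 m/s) and (x of dispenser_b in the frame of deck between 0.032 and 0.039 m and y of dispenser_b in the frame of deck between -0.095 and 0.095 m and z of dispenser_b in the frame of deck between -0.003 and 0.003 m and angle between the z axis of dispenser_b and the z axis of deck, either way round below 0.06 rad and angle between the x axis of dispenser_b and the x axis of deck, either way round below 0.12 rad and x of spout_b in the frame of deck below 0.01 m and linear speed of dispenser_b below 0.02 m/s) and (x of dispenser_c in the frame of deck between 0.032 and 0.039 m and y of dispenser_c in the frame of deck between -0.095 and 0.095 m and z of dispenser_c in the frame of deck between -0.003 and 0.003 m and angle between the z axis of dispenser_c and the z axis of deck, either way round below 0.06 rad and angle between the x axis of dispenser_c and the x axis of deck, either way round below 0.12 rad and x of spout_c in the frame of deck below 0.01 m and linear speed of dispenser_c below 0.02 m/s)) or ((value of joint each of plunger_a, plunger_c above 0.0125 m and value of joint plunger_b above 0.003 m) and (x of dispenser_b in the frame of tray between -0.06 and 0.06 m and y of dispenser_b in the frame of tray between -0.055 and 0.055 m and z of dispenser_b in the frame of tray below 0.009 m and angle between dispenser_b's own z axis and vertical below 0.1 rad and linear speed of dispenser_b below 0.02 m/s) and (x of dispenser_a in the frame of deck between 0.032 and 0.039 m and y of dispenser_a in the frame of deck between -0.095 and 0.095 m and z of dispenser_a in the frame of deck between -0.003 and 0.003 m and angle between the z axis of dispenser_a and the z axis of deck, either way round below 0.06 rad and angle between the x axis of dispenser_a and the x axis of deck, either way round below 0.12 rad and x of spout_a in the frame of deck below 0.01 m and linear speed of dispenser_a below 0.02 m/s) and (x of dispenser_c in the frame of deck between 0.032 and 0.039 m and y of dispenser_c in the frame of deck between -0.095 and 0.095 m and z of dispenser_c in the frame of deck between -0.003 and 0.003 m and angle between the z axis of dispenser_c and the z axis of deck, either way round below 0.06 rad and angle between the x axis of dispenser_c and the x axis of deck, either way round below 0.12 rad and x of spout_c in the frame of deck below 0.01 m and linear speed of dispenser_c below 0.02 m/s)) or ((value of joint each of plunger_a, plunger_b above 0.0125 m and value of joint plunger_c above 0.003 m) and (x of dispenser_c in the frame of tray between -0.06 and 0.06 m and y of dispenser_c in the frame of tray between -0.055 and 0.055 m and z of dispenser_c in the frame of tray below 0.009 m and angle between dispenser_c's own z axis and vertical below 0.1 rad and linear speed of dispenser_c below 0.02 m/s) and (x of dispenser_a in the frame of deck between 0.032 and 0.039 m and y of dispenser_a in the frame of deck between -0.095 and 0.095 m and z of dispenser_a in the frame of deck between -0.003 and 0.003 m and angle between the z axis of dispenser_a and the z axis of deck, either way round below 0.06 rad and angle between the x axis of dispenser_a and the x axis of deck, either way round below 0.12 rad and x of spout_a in the frame of deck below 0.01 m and linear speed of dispenser_a below 0.02 m/s) and (x of dispenser_b in the frame of deck between 0.032 and 0.039 m and y of dispenser_b in the frame of deck between -0.095 and 0.095 m and z of dispenser_b in the frame of deck between -0.003 and 0.003 m and angle between the z axis of dispenser_b and the z axis of deck, either way round below 0.06 rad and angle between the x axis of dispenser_b and the x axis of deck, either way round below 0.12 rad and x of spout_b in the frame of deck below 0.01 m and linear speed of dispenser_b below 0.02 m/s)))); the robot touches nothing.
It fails at once if a bystander (marker, scissors, pen, stapler or tape) is pushed more than 30 mm from its place (distance of any of marker, scissors, pen, stapler, tape from where it was at the start of the episode above 0.03 m).
It fails at once if a dispenser is dropped or thrown (faster than 0.8 m/s, as after a fall of over 30 mm, with no finger on it) ((linear speed of dispenser_a above 0.8 m/s and contact force between the fingers and dispenser_a below 0.01 N) or (linear speed of dispenser_b above 0.8 m/s and contact force between the fingers and dispenser_b below 0.01 N) or (linear speed of dispenser_c above 0.8 m/s and contact force between the fingers and dispenser_c below 0.01 N)).
It also fails if it takes over 64 s, if anything falls off the work surface, if the arm or the gripper's body presses on something with over 40 N, if the wrist force passes 120 N, or if a joint passes its speed limit or range.

## Working session

There is one attempt and no reset: what is moved stays moved. The work goes in short steps, Python scripts to look and compute and a tool call to move; the robot and the scene stay as the last step left them, time stands still between calls to the robot, and variables do not carry over. Pictures are saved under pics/ and viewed, at most 12 in all, crops included, and the job is handed in when it is done.

Besides the shell and the picture viewer there is one more tool, called as name(argument=value, ...), one argument or row to a line, values as JSON. arm_command: Moves the arm, as the interface text tells. Its arguments: {"type":"object","properties":{"rows":{"type":"array"},"squeeze":{"type":"number"}},"required":["rows"]}

```bash
ls; mkdir -p pics
cat > h.py <<'E'
from rig import *
import numpy as np, cv2
def save(n,f):
    d=grab_frame(n); cv2.imwrite('pics/'+f+'.png',d['image'][...,::-1]); np.save('pics/'+f+'.npy',d,allow_pickle=True); return d
def load(f): return np.load('pics/'+f+'.npy',allow_pickle=True).item()
def rays(d,px):
    K=np.array(d['intrinsics']);k1=d['k1'];R=cv2.Rodrigues(np.array(d['rvec'],float))[0];t=np.array(d['tvec'],float).ravel()
    px=np.atleast_2d(px).astype(float)
    u=cv2.undistortPoints(px.reshape(-1,1,2),K,np.array([k1,0,0,0,0.])).reshape(-1,2)
    v=np.c_[u,np.ones(len(u))]@R
    return -R.T@t,v
def onz(d,px,z):
    c,v=rays(d,px); return c+v*((z-c[2])/v[:,2])[:,None]
def proj(d,P):
    return cv2.projectPoints(np.atleast_2d(P).astype(float),np.array(d['rvec'],float),np.array(d['tvec'],float),np.array(d['intrinsics']),np.array([d['k1'],0,0,0,0.]))[0].reshape(-1,2)
E
python3 - <<'E'
from h import *
for n in('scene','top'):
    d=save(n,n+'0'); print(n,rays(d,[[320,240]]),d['k1'])
print(get_obs())
E
```

```text
pics
scene (array([0.12071113, 0.61725378, 0.59143819]), array([[ 0.40276815, -0.74863663, -0.52667601]])) 0.04135271879231849
top (array([ 0.4102643 , -0.15222607,  1.22936561]), array([[ 0.11057551, -0.00853135, -0.99402725]])) 0.010376940477559209
{'time': 0.1, 'joint_pos': array([-6.98429661e+01,  3.05388878e+00,  9.24846405e+01,  1.10080977e-03,
        8.45699772e+01, -6.81714343e+00]), 'qd': array([ 1.67726963e-02, -5.10793567e-04, -9.27973773e-02, -5.12725918e-03,
       -3.81081031e-05, -8.43844244e-02]), 'joint_torque': array([ 6.16686302e-04, -3.94905138e+01, -3.71362925e+01, -7.70299016e-05,
        3.90779474e-03,  1.89211471e-05]), 'position': array([ 0.28332402, -0.55649778,  0.25217713]), 'tool_rot': array([-1.79892391e+02, -1.39677545e-02,  2.69740590e+01]), 'contact_force': array([ 0.24506558, -0.56882562, -0.4385793 ]), 'torque': array([ 0.03257024, -0.02715013,  0.01248372]), 'grasp_force': 0.0, 'opening': 1.0058899866005022}
```

View pics/top0.png

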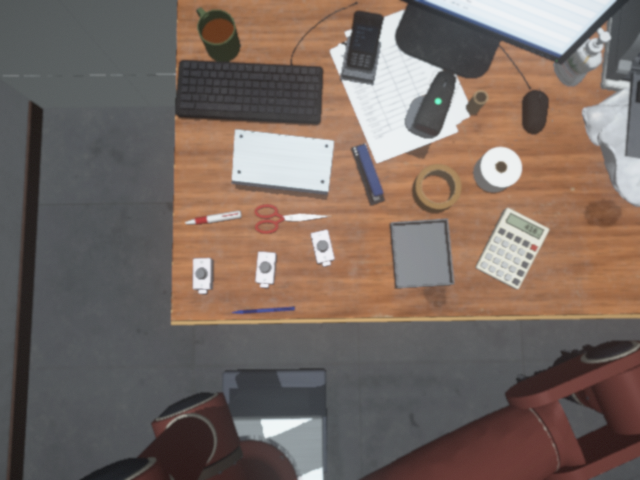

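View pics/scene0.png

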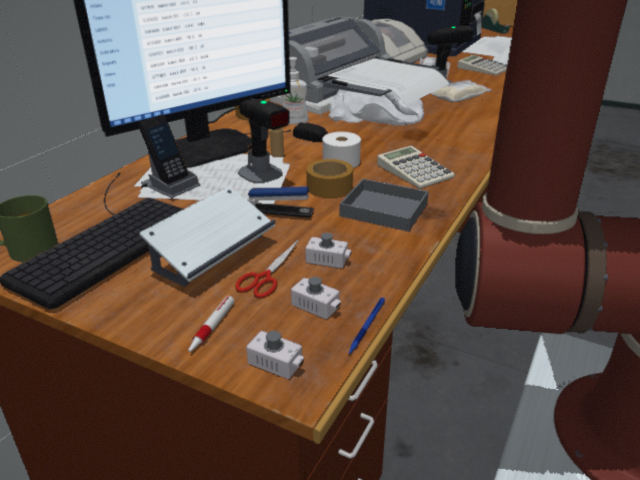

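The top view shows three dispensers at px (202,275), (265,268) and (322,247), the rack at (283,163) and the tray at (421,254). The scene view shows the same layout, with the marker and scissors between the dispensers and the rack, and the pen near the desk edge.

Run:
```python
from h import *
d=load('top0'); im=d['image']
g=cv2.cvtColor(im,cv2.COLOR_RGB2HSV)
cr=[]
m=((g[...,1]<60)&(g[...,2]>150)).astype(np.uint8)
for (x,y) in[(202,273),(265,268),(322,247),(283,163)]:
    big=(x==283); w=65 if big else 25
    mm=np.zeros_like(m); mm[y-w:y+w,x-w:x+w]=m[y-w:y+w,x-w:x+w]
    if not big: mm=cv2.morphologyEx(mm,cv2.MORPH_CLOSE,np.ones((13,13)))
    c=max(cv2.findContours(mm,0,2)[0],key=cv2.contourArea); r=cv2.minAreaRect(c); print(r, cv2.contourArea(c)); 
    b=cv2.boxPoints(r); print(onz(d,b,0.034).round(4).tolist())
    if not big:
        dk=((g[...,2]<150)).astype(np.uint8); k=np.zeros_like(m); k[y-8:y+8,x-8:x+8]=dk[y-8:y+8,x-8:x+8]
        M=cv2.moments(k,True); print('cap',M['m10']/M['m00'],M['m01']/M['m00'],M['m00'],onz(d,[[M['m10']/M['m00'],M['m01']/M['m00']]],0.053))
cv2.imwrite('pics/c1.png',cv2.resize(im[140:310,180:460],(800,486),interpolation=cv2.INTER_CUBIC)[...,::-1])
s=load('scene0')['image']; cv2.imwrite('pics/c2.png',cv2.resize(s[150:390,130:450],(800,600),interpolation=cv2.INTER_CUBIC)[...,::-1])
```

```text
((201.0, 275.5), (35.0, 18.0), 90.0) 566.0
[[0.5073, 0.1243, 0.034], [0.5066, 0.0842, 0.034], [0.4289, 0.0833, 0.034], [0.4295, 0.1232, 0.034]]
cap 201.5 273.3720930232558 86.0 [[0.4716239  0.09865364 0.053     ]]
((265.067626953125, 269.1205749511719), (19.480911254882812, 36.27745056152344), 4.39870548248291) 604.0
[[0.4417, -0.014, 0.034], [0.5223, -0.0203, 0.034], [0.5182, -0.0638, 0.034], [0.4377, -0.0571, 0.034]]
cap 266.075 268.425 40.0 [[ 0.48015558 -0.04279617  0.053     ]]
((322.5579833984375, 248.05503845214844), (36.523155212402344, 19.148061752319336), 77.19573211669922) 596.5
[[0.5609, -0.1384, 0.034], [0.5699, -0.1806, 0.034], [0.4892, -0.1973, 0.034], [0.4804, -0.1553, 0.034]]
cap 322.9230769230769 249.07692307692307 26.0 [[ 0.52084646 -0.16844909  0.053     ]]
((281.5240478515625, 159.8706512451172), (101.16513061523438, 52.56987380981445), 6.4588165283203125) 5099.0
[[0.6835, 0.0443, 0.034], [0.8065, 0.0314, 0.034], [0.7761, -0.2003, 0.034], [0.6536, -0.1844, 0.034]]
```

View pics/c1.png

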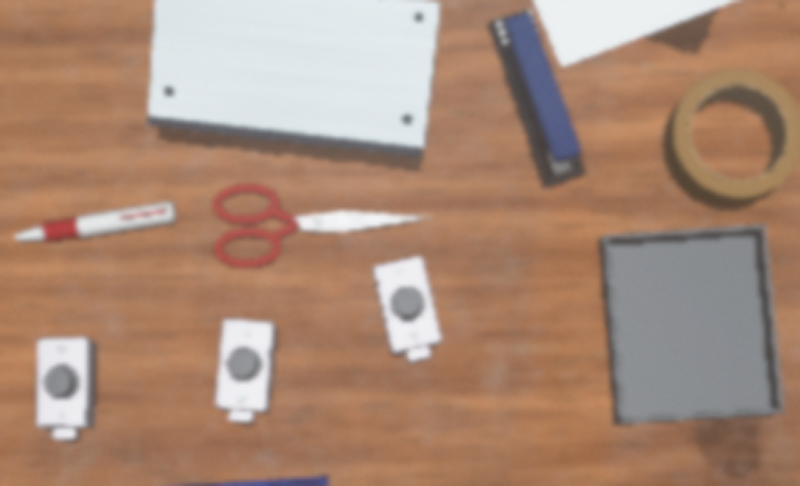

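View pics/c2.png

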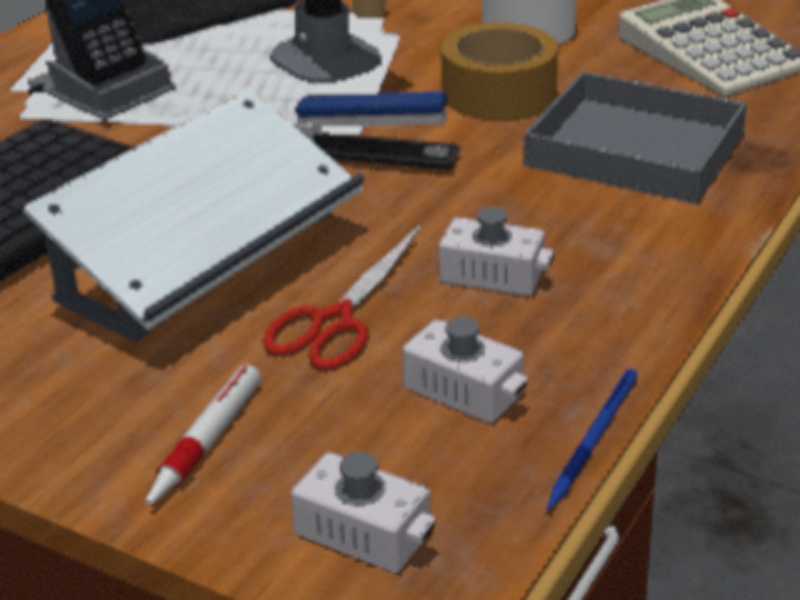

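The crops show the deck clear, with its cleat facing the robot, and all three plungers raised with spouts toward the robot. Next I fit the deck, tray and dispenser poses.

```bash
cat > fit.py <<'E'
from h import *
from scipy.optimize import least_squares
def quad(im,y0,y1,x0,x1):
    g=cv2.cvtColor(im,cv2.COLOR_RGB2HSV); m=np.zeros(im.shape[:2],np.uint8)
    s=g[y0:y1,x0:x1]; m[y0:y1,x0:x1]=((s[...,1]<60)&(s[...,2]>140))
    m=cv2.morphologyEx(m,cv2.MORPH_OPEN,np.ones((3,3)))
    m=cv2.morphologyEx(m,cv2.MORPH_CLOSE,np.ones((7,7)))
    c=max(cv2.findContours(m,0,cv2.CHAIN_APPROX_NONE)[0],key=cv2.contourArea); c=cv2.convexHull(c)
    for e in np.linspace(2,25,60):
        q=cv2.approxPolyDP(c,e,True)
        if len(q)<=4: break
    q=q.reshape(-1,2).astype(float)
    # refine with line fits on contour
    cc=max(cv2.findContours(m,0,cv2.CHAIN_APPROX_NONE)[0],key=cv2.contourArea).reshape(-1,2).astype(float)
    L=[]
    for i in range(4):
        a,b=q[i],q[(i+1)%4]; t=(b-a)/np.linalg.norm(b-a); n=np.array([-t[1],t[0]])
        u=(cc-a)@t; w=(cc-a)@n; l=np.linalg.norm(b-a); k=(abs(w)<3)&(u>.08*l)&(u<.92*l)
        v=cv2.fitLine(cc[k].astype(np.float32),cv2.DIST_HUBER,0,.01,.01).ravel(); L.append(v)
    out=[]
    for i in range(4):
        p,r=L[i-1],L[i]; A=np.c_[p[:2],-r[:2]]; s=np.linalg.solve(A,r[2:]-p[2:]); out.append(p[2:]+s[0]*p[:2])
    return np.array(out)
def deckR(yaw):
    c,s=np.cos(yaw),np.sin(yaw);a=np.radians(25)
    return np.array([[c,-s,0],[s,c,0],[0,0,1]])@np.array([[np.cos(a),0,-np.sin(a)],[0,1,0],[np.sin(a),0,np.cos(a)]])
if __name__=='__main__':
    t=load('top0');s=load('scene0')
    qt=quad(t['image'],120,205,225,340); qs=quad(s['image'],185,280,135,280)
    print(qt.round(1).tolist(),qs.round(1).tolist())
    P0=np.array([[0,.11,0],[0,-.11,0],[.115,-.11,0],[.115,.11,0]]); P1=P0.copy(); P1[:2,2]=.01
    def match(d,P,q,p):
        pr=proj(d,p[:3]+P@deckR(p[3]).T); return pr-q[[np.argmin(np.linalg.norm(q-x,axis=1)) for x in pr]]
    f=lambda p:np.r_[match(t,P0,qt,p).ravel(),match(s,P1,qs,p).ravel()]
    r=least_squares(f,[.66,-.07,.04,-.13],loss='soft_l1'); print('deck',r.x.round(4),np.degrees(r.x[3]),r.fun.round(1))
    r=least_squares(lambda p:match(t,P0,qt,p).ravel(),r.x); print('deck top only',r.x.round(4),r.fun.round(1))
E
python3 fit.py
python3 - <<'E'
from h import *
t=load('top0');s=load('scene0')
# tray: dark grey low sat blob
g=cv2.cvtColor(t['image'],cv2.COLOR_RGB2HSV); m=np.zeros((480,640),np.uint8); z=g[210:300,380:462]
m[210:300,380:462]=(z[...,1]<70); c=max(cv2.findContours(m,0,2)[0],key=cv2.contourArea); r=cv2.minAreaRect(c); print(r,onz(t,[r[0]],.03),onz(t,cv2.boxPoints(r),.03).round(3).tolist())
# caps: dark blobs in both
def blobs(im,cs,w):
    o=[]
    for x,y in cs:
        g=cv2.cvtColor(im,cv2.COLOR_RGB2HSV)[y-w:y+w,x-w:x+w]; k=((g[...,2]<140)&(g[...,1]<90)).astype(np.uint8)
        n,l,st,ce=cv2.connectedComponentsWithStats(k); print([ (st[i].tolist(),(ce[i]+[x-w,y-w]).round(1).tolist()) for i in range(1,n) if st[i][4]>15])
blobs(t['image'],[(201,273),(265,267),(322,246)],8)
blobs(s['image'],[(273,341),(315,285),(327,239)],12)
E
```

```text
[[234.5, 128.60000610351562], [334.1000061035156, 139.89999389648438], [328.1000061035156, 191.3000030517578], [231.1999969482422, 180.10000610351562]] [[277.79998779296875, 185.0], [186.60000610351562, 277.6000061035156], [142.0, 235.3000030517578], [197.6999969482422, 185.0]]
deck [ 0.6691 -0.0733  0.0369 -0.1246] -7.136647517670071 [ 0.7  0.2 -0.1 -0.7 -0.6  0.2  0.   0.8  0.9 -3.2 -4.6 34.4 31.2  1.
 -2.9 -1.4]
deck top only [ 0.6665 -0.0736  0.0482 -0.1321] [ 0.1 -0.1  0.1 -0.2  0.   0.2 -0.2  0. ]
((421.9758605957031, 253.21035766601562), (67.68206787109375, 59.377525329589844), 85.2363510131836) [[ 0.5101543  -0.39171001  0.03      ]] [[0.582, -0.321, 0.03], [0.592, -0.456, 0.03], [0.439, -0.461, 0.03], [0.43, -0.329, 0.03]]
[([7, 4, 7, 10, 35], [203.4, 274.1])]
[]
[]
[([3, 2, 20, 22, 331], [273.4, 341.6])]
[([3, 3, 18, 19, 241], [314.7, 285.7])]
[([4, 6, 16, 16, 185], [326.4, 240.5])]
```

Run:
```python
from h import *
from fit import *
t=load('top0');s=load('scene0')
def dots(im,g,w=4):
    gr=255-cv2.cvtColor(im,cv2.COLOR_RGB2GRAY).astype(float); o=[]
    for x,y in g:
        p=gr[y-w:y+w+1,x-w:x+w+1]; p=np.clip(p-np.median(p)-15,0,None); yy,xx=np.mgrid[y-w:y+w+1,x-w:x+w+1]; o.append([(p*xx).sum()/p.sum(),(p*yy).sum()/p.sum()])
    return np.array(o)
a=dots(t['image'],[(239,172),(241,136),(327,146),(322,182)],3); b=dots(s['image'],[(152,233),(230,191),(259,218),(184,264)],3)
print(a.round(1).tolist(),b.round(1).tolist())
def tri(pa,pb):
    out=[]
    for x,y in zip(pa,pb):
        c1,v1=rays(t,[x]);c2,v2=rays(s,[y]); v1=v1[0];v2=v2[0]
        q=np.linalg.lstsq(np.c_[v1,-v2],c2-c1,rcond=None)[0]; A=c1+q[0]*v1;B=c2+q[1]*v2; out.append(np.r_[(A+B)/2,np.linalg.norm(A-B)])
    return np.array(out)
T=tri(a,b); print(T.round(4))
qt=quad(t['image'],120,205,225,340)
P0=np.array([[0,.11,0],[0,-.11,0],[.115,-.11,0],[.115,.11,0]])
def f(p):
    pr=proj(t,p[:3]+P0@deckR(p[3]).T); e=pr-qt[[np.argmin(np.linalg.norm(qt-x,axis=1)) for x in pr]]
    h=((T[:,:3]-p[:3])@deckR(p[3]))[:,2]/.002
    return np.r_[e.ravel(),h]
r=least_squares(f,[.667,-.073,.04,-.13]); print(r.x.round(4),np.degrees(r.x[3]),r.fun.round(2)); print(((T[:,:3]-r.x[:3])@deckR(r.x[3])).round(4))
# caps
print(tri([[201.3,273.5],[264.9,267.5],[322.5,246.2]],[[273.4,341.6],[314.7,285.7],[326.4,240.5]]).round(4))
```

```text
[[238.7, 171.5], [240.7, 135.8], [326.1, 145.6], [322.0, 181.3]] [[151.2, 233.2], [228.9, 191.2], [258.8, 217.4], [183.8, 263.4]]
[[ 0.7103  0.0288  0.1065  0.0589]
 [ 0.6923 -0.0303  0.1811  0.1048]
 [ 0.7317 -0.1947  0.0309  0.0663]
 [ 0.7534 -0.1305 -0.0593  0.1334]]
[ 0.6684 -0.0836  0.0397  0.0586] 3.357388985728306 [  4.69   8.89   4.55  -9.34  -4.45  -8.91  -4.52   9.36  20.03  58.38
 -15.95 -62.22]
[[ 0.0721  0.1098  0.0401]
 [ 0.0843  0.0518  0.1168]
 [ 0.0477 -0.1146 -0.0319]
 [ 0.0326 -0.0519 -0.1244]]
[[ 0.4724  0.1022  0.0395  0.0009]
 [ 0.4833 -0.0389  0.0413  0.0008]
 [ 0.529  -0.1675  0.0422  0.0015]]
```

arm_command(
  rows=[
    [0,0,-1,0.8,1,0,1],
    [0,0,-1,0.8,1,0,1],
    [0,0,-1,0.8,1,0,1],
    [0,0,-1,0.8,1,0,1],
    [0,0,-0.7,0.8,1,-0.5,1],
    [0,0,0,0.8,1,-0.5,1],
    [0,0,0,0.8,1,-0.5,1],
    [0,0,0,0.8,1,0,1],
    [0,0,0,0.8,1,0,1],
    [0,0,0,0.4,1,0,1],
  ],
)

```text
time: 1.35
position: [0.5121, -0.2556, 0.2076]
tool_rot: [-180.0, 0.0, 0.1]
contact_force: [-0.3, 0.2, 0.3]
opening: 0.004
grasp_force: 0.0
```

Run:
```python
from h import *
from fit import *
t=load('top0');s=load('scene0')
a=np.array([[238.7, 171.5], [240.7, 135.8], [326.1, 145.6], [322.0, 181.3]]); b=np.array([[151.2, 233.2], [228.9, 191.2], [258.8, 217.4], [183.8, 263.4]])[[3,0,1,2]]
T=[]
for x,y in zip(a,b):
    c1,v1=rays(t,[x]);c2,v2=rays(s,[y]); v1=v1[0];v2=v2[0]
    q=np.linalg.lstsq(np.c_[v1,-v2],c2-c1,rcond=None)[0]; A=c1+q[0]*v1;B=c2+q[1]*v2; T.append(np.r_[(A+B)/2,np.linalg.norm(A-B)])
T=np.array(T); print(T.round(4))
qt=quad(t['image'],120,205,225,340)
P0=np.array([[0,.11,0],[0,-.11,0],[.115,-.11,0],[.115,.11,0]])
def f(p):
    pr=proj(t,p[:3]+P0@deckR(p[3]).T); e=pr-qt[[np.argmin(np.linalg.norm(qt-x,axis=1)) for x in pr]]
    return np.r_[e.ravel(),((T[:,:3]-p[:3])@deckR(p[3]))[:,2]/.002]
r=least_squares(f,[.667,-.073,.04,-.13]); print(r.x.round(4),np.degrees(r.x[3]),r.fun.round(2)); print(((T[:,:3]-r.x[:3])@deckR(r.x[3])).round(4))
print('caps',onz(t,[[201.3,273.5],[264.9,267.5],[322.5,246.2]],.052).round(4))
d=save('wrist','w0'); print(rays(d,[[320,240]]), get_obs()['position'], proj(d,[[.52,-.168,.053]]))
```

```text
[[ 6.999e-01  1.850e-02  5.020e-02  4.000e-04]
 [ 7.721e-01  9.400e-03  8.370e-02  0.000e+00]
 [ 7.470e-01 -1.789e-01  8.440e-02  3.000e-04]
 [ 6.744e-01 -1.689e-01  5.080e-02  4.000e-04]]
[ 0.6683 -0.0732  0.0415 -0.1331] -7.623311914925874 [ 0.36 -0.29 -0.18 -0.31 -0.26  0.4   0.09  0.14 -0.07 -0.3  -0.01  0.25]
[[ 2.100e-02  9.510e-02 -1.000e-04]
 [ 1.012e-01  9.560e-02 -6.000e-04]
 [ 1.016e-01 -9.430e-02 -0.000e+00]
 [ 2.090e-02 -9.410e-02  5.000e-04]]
caps [[ 0.4714  0.0993  0.052 ]
 [ 0.4823 -0.0401  0.052 ]
 [ 0.5273 -0.1676  0.052 ]]
(array([ 0.58050363, -0.25576438,  0.32873787]), array([[-0.27277397,  0.00471331, -0.96208129]])) [ 0.5128825  -0.25255839  0.20756075] [[197.44321218 215.62019725]]
```

View pics/w0.png

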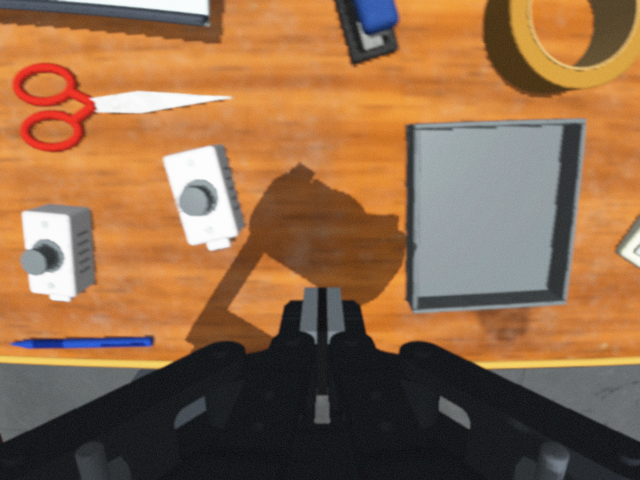

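The wrist view shows dispenser c with its cap at (197,198) and top face from about (164,157) to (243,235). Part of b is at (55,250), and the tray is at (490,215).

```bash
cat > wr.py <<'E'
from h import *
def cap(d,x,y,w=22,z=.053):
    g=cv2.cvtColor(d['image'],cv2.COLOR_RGB2HSV); y0=max(y-w,0);x0=max(x-w,0)
    s=g[y0:y+w,x0:x+w]; k=((s[...,2]<165)&(s[...,1]<90)).astype(np.uint8)
    n,l,st,ce=cv2.connectedComponentsWithStats(k); i=1+np.argmax(st[1:,4]); c=ce[i]+[x0,y0]
    print('cap',st[i].tolist(),c.round(1).tolist(),onz(d,[c],z).round(4).tolist()); return c
def block(d,x,y,w=70):
    g=cv2.cvtColor(d['image'],cv2.COLOR_RGB2HSV); m=np.zeros(g.shape[:2],np.uint8); y0=max(y-w,0);x0=max(x-w,0)
    s=g[y0:y+w,x0:x+w]; m[y0:y+w,x0:x+w]=(s[...,2]>205)&(s[...,1]<50)
    m=cv2.morphologyEx(m,cv2.MORPH_CLOSE,cv2.getStructuringElement(2,(31,31))); m=cv2.morphologyEx(m,cv2.MORPH_OPEN,np.ones((35,35)))
    c=max(cv2.findContours(m,0,2)[0],key=cv2.contourArea); P=onz(d,c.reshape(-1,2),.034)[:,:2]
    r=cv2.minAreaRect((P*1000).astype(np.float32)); b=cv2.boxPoints(r)
    e=b[1]-b[0]; f=b[2]-b[1]; L=e if np.linalg.norm(e)>np.linalg.norm(f) else f
    if L[0]<0:L=-L
    print('block centre mm',np.round(r[0],1),'size',np.round(r[1],1),'yaw deg',np.degrees(np.arctan2(L[1],L[0])).round(2))
E
python3 - <<'E'
from wr import *
d=load('w0'); cap(d,197,197); cap(d,40,260); block(d,204,196); block(d,55,250)
E
```

```text
cap [6, 9, 36, 31, 444] [202.8, 198.3] [[0.5323, -0.1727, 0.053]]
cap [3, 2, 41, 34, 1017] [42.2, 257.7] [[0.4881, -0.0458, 0.053]]Traceback (most recent call last):
  File "<stdin>", line 2, in <module>
  File "wr.py", line 11, in block
    c=max(cv2.findContours(m,0,2)[0],key=cv2.contourArea); P=onz(d,c.reshape(-1,2),.034)[:,:2]
ValueError: max() iterable argument is empty
```

arm_command(
  rows=[
    [0,0,0,0.19,0.98,-0.6,1],
    [0,0,0,0.19,0.98,-0.6,1],
    [0,0,0,0.19,0.98,-0.6,1],
    [0,0,0,0,0,-1,1],
    [0,0,0,0,0,-1,1],
    [0,0,0,0,0,-0.4,1],
    [0,0,0,0,0,0,1],
  ],
)

```text
time: 2.28
position: [0.5279, -0.1686, 0.0814]
tool_rot: [-179.9, 0.1, 0.0]
contact_force: [0.2, 0.5, 0.2]
opening: -0.002
grasp_force: 0.0
```

Run:
```python
from h import *
for _ in range(2):
    o=get_obs(); print(o['position'].round(4),o['tool_rot'].round(2),o['contact_force'].round(2))
d=save('wrist','w1'); print(proj(d,[[.528,-.169,.053],[.482,-.041,.053],o['position']+[0,0,-.022]]).round(1))
```

```text
[ 0.5279 -0.1686  0.0814] [-1.7995e+02  1.1000e-01  4.0000e-02] [0.22 0.51 0.22]
[ 0.5279 -0.1686  0.0814] [-1.7995e+02  1.1000e-01  4.0000e-02] [0.22 0.51 0.22]
[[322.4 301.7]
 [ 42.8 390.5]
 [321.5 308.9]]
```

View pics/w1.png

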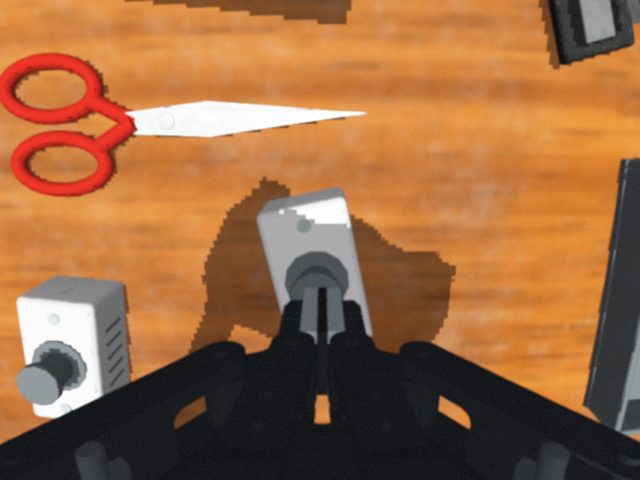

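The tips stand just over cap c, at about (320,285). Pressing.

arm_command(
  rows=[
    [0,0,0,0.05,0,-0.15,1],
    [0,0,0,0,0,-0.12,1],
    [0,0,0,0,0,0,1],
  ],
)

```text
time: 2.7
position: [0.5303, -0.1689, 0.0745]
tool_rot: [180.0, -0.0, 0.0]
contact_force: [-0.3, 0.3, 0.3]
opening: 0.002
grasp_force: 0.0
```

arm_command(
  rows=[
    [0,0,0,0,0,-0.08,1],
    [0,0,0,0,0,0,1],
  ],
)

```text
time: 2.95
position: [0.5303, -0.1689, 0.072]
tool_rot: [180.0, -0.0, 0.0]
contact_force: [-0.1, 0.1, 1.9]
opening: 0.0
grasp_force: 1.0
```

arm_command(
  rows=[
    [0,0,0,0,0,-0.05,1],
    [0,0,0,0,0,0,1],
  ],
)

```text
time: 3.2
position: [0.5303, -0.1689, 0.0704]
tool_rot: [180.0, -0.0, 0.0]
contact_force: [0.6, -1.0, 1.4]
opening: -0.0
grasp_force: 1.1
```

arm_command(
  rows=[
    [0,0,0,0,0,-0.05,1],
    [0,0,0,0,0,0,1],
  ],
)

```text
time: 3.45
position: [0.5303, -0.1689, 0.0688]
tool_rot: [180.0, -0.0, 0.0]
contact_force: [-0.1, 0.4, 1.9]
opening: 0.004
grasp_force: 0.9
```

arm_command(
  rows=[
    [0,0,0,0,0,-0.05,1],
    [0,0,0,0,0,0,1],
  ],
)

```text
time: 3.7
position: [0.5303, -0.1689, 0.0672]
tool_rot: [180.0, -0.0, 0.0]
contact_force: [0.3, -0.9, 1.3]
opening: 0.003
grasp_force: 0.8
```

arm_command(
  rows=[
    [0,0,0,0,0,-0.1,1],
    [0,0,0,0,0,-0.07,1],
    [0,0,0,0,0,0,1],
  ],
)

```text
time: 4.08
position: [0.53, -0.1687, 0.0619]
tool_rot: [-180.0, 0.0, 0.0]
contact_force: [0.6, -0.2, 0.6]
opening: -0.001
grasp_force: 0.3
```

arm_command(
  rows=[
    [0,0,0,0,0,-0.05,1],
    [0,0,0,0,0,0,1],
  ],
)

```text
time: 4.32
position: [0.5301, -0.1687, 0.061]
tool_rot: [-180.0, 0.0, 0.1]
contact_force: [-1.6, -0.5, 4.8]
opening: 0.004
grasp_force: 2.4
```

arm_command(
  rows=[
    [0,0,0,0,0,-0.04,1],
    [0,0,0,0,0,0,1],
  ],
)

```text
time: 4.58
position: [0.5301, -0.1688, 0.0609]
tool_rot: [-180.0, 0.1, 0.1]
contact_force: [-3.4, 2.6, 10.9]
opening: 0.002
grasp_force: 5.7
```

c runs home. Next b.

arm_command(
  rows=[
    [0,0,0,0,0,0.85,1],
    [0,0,0,-0.3,0.86,0,1],
    [0,0,0,-0.3,0.86,0,1],
    [0,0,0,-0.3,0.86,0,1],
    [0,0,0,-0.3,0.86,0,1],
    [0,0,0,-0.3,0.86,0,1],
    [0,0,0,0,0,-0.2,1],
    [0,0,0,0,0,-0.17,1],
    [0,0,0,0,0,-0.1,1],
    [0,0,0,0,0,-0.05,1],
  ],
)

```text
time: 5.82
position: [0.4851, -0.0402, 0.0709]
tool_rot: [-179.9, 0.2, -0.0]
contact_force: [-9.9, 3.5, 20.4]
opening: 0.001
grasp_force: 9.9
```

arm_command(
  rows=[
    [0,0,0,0,0,-0.05,1],
    [0,0,0,0,0,0,1],
  ],
)

```text
time: 6.08
position: [0.4852, -0.0402, 0.0708]
tool_rot: [-179.9, 0.2, -0.0]
contact_force: [-13.2, 3.9, 23.7]
opening: -0.0
grasp_force: 11.5
```

b is the sticking one: it stops at 4 mm with 24 N on the tool. Now a, then rise for a look.

arm_command(
  rows=[
    [0,0,0,0,0,0.65,1],
    [0,0,0,-0.08,0.93,0,1],
    [0,0,0,-0.08,0.93,0,1],
    [0,0,0,-0.08,0.93,0,1],
    [0,0,0,-0.08,0.93,0,1],
    [0,0,0,-0.08,0.93,0,1],
    [0,0,0,0,0,-0.2,1],
    [0,0,0,0,0,-0.2,1],
    [0,0,0,0,0,-0.15,1],
    [0,0,0,0,0,-0.15,1],
  ],
)

```text
time: 7.32
position: [0.4732, 0.0989, 0.0663]
tool_rot: [180.0, 0.0, -0.0]
contact_force: [-1.2, -1.2, 4.2]
opening: 0.002
grasp_force: 1.5
```

arm_command(
  rows=[
    [0,0,0,0,0,-0.1,1],
    [0,0,0,0,0,-0.07,1],
    [0,0,0,0,0,0,1],
  ],
)

```text
time: 7.7
position: [0.4731, 0.0998, 0.0611]
tool_rot: [-180.0, -0.0, 0.0]
contact_force: [0.3, -0.0, 1.3]
opening: 0.002
grasp_force: 0.2
```

arm_command(
  rows=[
    [0,0,0,0,0,-0.06,1],
    [0,0,0,0,0,0,1],
  ],
)

```text
time: 7.95
position: [0.4732, 0.0998, 0.0609]
tool_rot: [180.0, 0.0, 0.1]
contact_force: [-5.2, -1.3, 10.7]
opening: 0.004
grasp_force: 5.6
```

All three are pressed (c and a home, b stuck). Rise for a look at a and b.

arm_command(
  rows=[
    [0,0,0,0,0,1,1],
    [0,0,0,-0.3,-0.6,1,-0.4],
    [0,0,0,-0.3,-0.6,1,-0.4],
    [0,0,0,-0.3,-0.6,1,-0.4],
    [0,0,0,-0.3,-0.6,0.5,-0.4],
    [0,0,0,0,0,0,-0.4],
    [0,0,0,0,0,0,-0.4],
  ],
)

```text
time: 8.82
position: [0.4368, 0.0282, 0.1935]
tool_rot: [-180.0, 0.1, 0.0]
contact_force: [0.9, 0.2, -0.2]
opening: 0.7
grasp_force: 0.0
```

Run:
```python
from h import *
d=save('wrist','w2'); o=get_obs(); print(o['position'].round(4),o['opening'])
print(proj(d,[[.473,.0995,.039],[.485,-.04,.049],[.53,-.169,.039]]).round(1))
```

```text
[0.4366 0.0283 0.1932] 0.7013314852267495
[[217.8 175.2]
 [426.3 158.9]
 [612.6  94.4]]
```

View pics/w2.png

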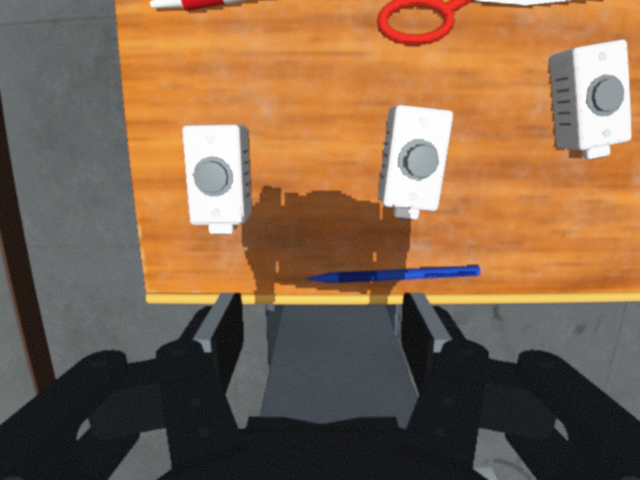

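The wrist view shows the pressed caps of a at (212,176), b at (420,160) and c at (605,95), all upright with clear top faces. Measuring the block poses.

```bash
cat > blk.py <<'E'
from h import *
def blk(d,x,y,w=62,th=195,zt=.034):
    g=cv2.cvtColor(d['image'],cv2.COLOR_RGB2GRAY); m=np.zeros(g.shape,np.uint8); y0=max(y-w,0);x0=max(x-w,0)
    h=cv2.cvtColor(d['image'],cv2.COLOR_RGB2HSV)[...,1]
    m[y0:y+w,x0:x+w]=(g[y0:y+w,x0:x+w]>th)&(h[y0:y+w,x0:x+w]<50)
    cv2.circle(m,(x,y),22,1,-1)
    m=cv2.morphologyEx(m,cv2.MORPH_CLOSE,np.ones((7,7))); m=cv2.morphologyEx(m,cv2.MORPH_OPEN,np.ones((29,29)))
    c=max(cv2.findContours(m,0,2)[0],key=cv2.contourArea).reshape(-1,2); P=onz(d,c,zt)[:,:2]
    r=cv2.minAreaRect((P*1000).astype(np.float32)); b=cv2.boxPoints(r)
    e=b[1]-b[0]; f=b[2]-b[1]; L=e if np.linalg.norm(e)>np.linalg.norm(f) else f
    if L[0]<0:L=-L
    print(th,'centre',np.round(r[0],1),'size',np.round(r[1],1),'yaw',np.degrees(np.arctan2(L[1],L[0])).round(2),cv2.minAreaRect(c))
E
python3 - <<'E'
from blk import *
d=load('w2'); im=d['image']
print(im[140,185:260:5].mean(-1).round(), im[170,375:455:5].mean(-1).round())
for p in[(213,175),(420,159),(605,95)]:
    for th in(200,): blk(d,*p,th=th)
print(onz(d,[[212,176],[420,159.5],[605,95]],.039).round(4))
E
```

```text
[250. 252. 253. 253. 251. 248. 252. 253. 254. 254. 253. 152. 110. 142.
 148.] [128. 127. 114. 245. 254. 237. 155. 123. 169. 168. 164. 162. 193. 252.
 148. 127.]
200 centre [472.  104.1] size [69.2 39. ] yaw 0.0 ((213.0, 174.5), (99.0, 56.0), 90.0)
200 centre [483.6 -37.6] size [39.1 69.2] yaw -4.83 ((417.68310546875, 157.7082977294922), (56.278076171875, 102.250244140625), 7.495856761932373)
200 centre [ 528.4 -165.9] size [71.6 39.2] yaw 12.17 ((602.6560668945312, 95.96546936035156), (104.59207916259766, 53.13698196411133), 86.98721313476562)
[[ 0.4725  0.1036  0.039 ]
 [ 0.4838 -0.0383  0.039 ]
 [ 0.5294 -0.1635  0.039 ]]
```

arm_command(
  rows=[
    [0,0,0,0.39,0.82,-0.5,-0.4],
    [0,0,0,0.39,0.82,-0.5,-0.4],
    [0,0,0,0.4,0.82,-0.5,-0.4],
    [0,0,0,0,0,-1,-0.4],
    [0,0,0,0,0,-1,-0.4],
    [0,0,0,0,0,-1,-0.4],
    [0,0,0,0,0,-0.7,-0.4],
    [0,0,0,0,0,-0.38,-0.4],
    [0,0,0,0,0,0,-0.4],
  ],
)

```text
time: 10.0
position: [0.4715, 0.1018, 0.0258]
tool_rot: [-180.0, 0.2, 0.1]
contact_force: [-0.3, -1.0, 0.6]
opening: 0.7
grasp_force: 0.0
```

arm_command(
  rows=[
    [0,0,0,0,0,0,0.0],
    [0,0,0,0,0,0,0.3],
    [0,0,0,0,0,0,1],
    [0,0,0,0,0,0,1],
  ],
  squeeze=40,
)

```text
time: 10.5
position: [0.4736, 0.1016, 0.0283]
tool_rot: [-180.0, -0.1, 0.0]
contact_force: [-0.8, 0.8, 5.4]
opening: 0.464
grasp_force: 42.1
```

arm_command(
  rows=[
    [0,0,0,0,0,0.3,1],
    [0,0,0,0,0,1,1],
    [0,0,0,0,0,1,1],
    [0,0,0,0,0,1,1],
    [0,0,0,0,0,1.0,1],
    [0,0,-0.333,0.884,-0.528,0.2,1],
    [0,0,-0.333,0.884,-0.528,0,1],
    [0,0,-0.333,0.884,-0.528,0,1],
    [0,0,-0.332,0.884,-0.528,0,1],
  ],
)

```text
time: 11.62
position: [0.5785, 0.0375, 0.1614]
tool_rot: [180.0, 0.1, -7.7]
contact_force: [-0.5, 0.1, -0.3]
opening: 0.46
grasp_force: 41.4
```

arm_command(
  rows=[
    [-0.116,-0.865,0,0.884,-0.528,0,1],
    [-0.116,-0.865,0,0.884,-0.528,0,1],
    [-0.116,-0.865,0,0.884,-0.528,0,1],
    [-0.116,-0.865,0,0.884,-0.528,0,1],
    [-0.115,-0.865,0,0,0,0,1],
    [0,0,0,0,0,0,1],
  ],
)

```text
time: 12.38
position: [0.6824, -0.0251, 0.1597]
tool_rot: [180.0, -24.7, -7.6]
contact_force: [-0.5, 0.4, -1.9]
opening: 0.458
grasp_force: 41.3
```

Run:
```python
from h import *
d=save('wrist','w3'); d2=save('scene','s3'); o=get_obs(); print(o['position'].round(4),o['tool_rot'].round(2),o['opening'],o['grasp_force'],o['contact_force'])
a=cv2.resize(d['image'],(400,300)); s=d2['image'][120:420,120:520]
cv2.imwrite('pics/m3.png',np.hstack([a,s])[...,::-1])
```

```text
[ 0.6839 -0.0251  0.1615] [179.97 -24.85  -7.57] 0.46310917908736227 41.30734026432037 [ 1.19558287 -1.08259942 -1.24323623]
```

View pics/m3.png

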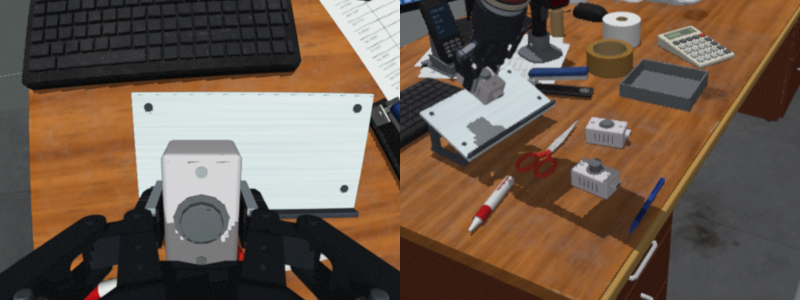

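The wrist view shows a held squarely over the left half of the deck, aligned with its edges. The scene view shows the others undisturbed. Lowering.

arm_command(
  rows=[
    [0,0,0,0,0,-0.7,1],
    [0,0,0,0,0,-0.7,1],
    [0,0,0,0.21,-0.03,-0.45,1],
    [0,0,0,0.21,-0.03,-0.45,1],
    [0,0,0,0.07,-0.01,-0.15,1],
    [0,0,0,0,0,0,1],
  ],
)

```text
time: 13.22
position: [0.6996, -0.0274, 0.0883]
tool_rot: [180.0, -25.0, -7.6]
contact_force: [-0.1, 0.0, -1.6]
opening: 0.461
grasp_force: 41.3
```

arm_command(
  rows=[
    [0,0,0,0.035,-0.005,-0.075,1],
    [0,0,0,0,0,0,1],
  ],
)

```text
time: 13.48
position: [0.7007, -0.0275, 0.0869]
tool_rot: [180.0, -25.1, -7.6]
contact_force: [0.7, -0.4, -1.3]
opening: 0.462
grasp_force: 41.3
```

arm_command(
  rows=[
    [0,0,0,0.028,-0.004,-0.06,1],
    [0,0,0,0,0,0,1],
  ],
)

```text
time: 13.72
position: [0.7012, -0.0276, 0.0845]
tool_rot: [180.0, -25.0, -7.6]
contact_force: [-0.5, -0.0, -1.4]
opening: 0.461
grasp_force: 41.3
```

arm_command(
  rows=[
    [0,0,0,0.02,-0.003,-0.045,1],
    [0,0,0,0,0,0,1],
  ],
)

```text
time: 13.98
position: [0.702, -0.0276, 0.0844]
tool_rot: [180.0, -25.0, -7.6]
contact_force: [-6.3, -0.0, 4.8]
opening: 0.461
grasp_force: 42.3
```

arm_command(
  rows=[
    [0,0,0,0,0,0,0.0],
    [0,0,0,0,0,0,-0.1],
    [0,0,0,0,0,0,-0.35],
    [0,0,0,-0.2,0.03,0.45,-0.35],
    [0,0,0,-0.42,0.06,0.9,-0.35],
    [0,0,0,-0.42,0.06,0.9,-0.35],
    [0,0,0,-0.42,0.06,0.9,-0.35],
    [0,0,0,-0.42,0.06,0.9,-0.35],
    [0,0,0,0,0,0,-0.35],
  ],
)

```text
time: 15.1
position: [0.6466, -0.0196, 0.2093]
tool_rot: [180.0, -25.4, -7.6]
contact_force: [-0.4, 0.3, -0.8]
opening: 0.672
grasp_force: 0.0
```

Run:
```python
from h import *
d=save('wrist','w4'); d2=save('scene','s4'); o=get_obs(); print(o['position'].round(4),o['tool_rot'].round(2),o['opening'],o['contact_force'])
a=cv2.resize(d['image'],(400,300)); s=cv2.resize(d2['image'][150:300,120:320],(400,300),interpolation=2)
cv2.imwrite('pics/m4.png',np.hstack([a,s])[...,::-1])
```

```text
[ 0.6454 -0.0195  0.205 ] [179.98 -25.04  -7.58] 0.6766022565974719 [ 0.5027063   0.72222661 -0.54690514]
```

View pics/m4.png

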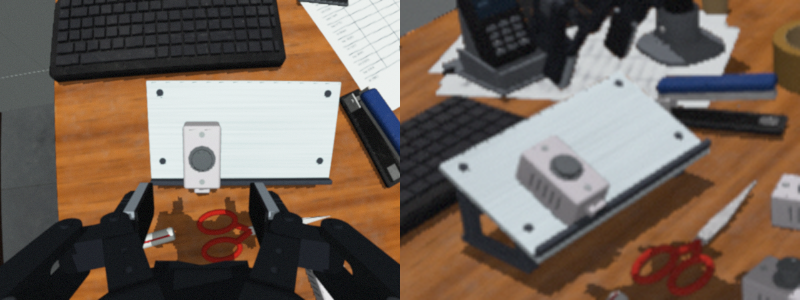

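The wrist view shows a flat on the deck, its lower end against the cleat, spout over it. Now c.

arm_command(
  rows=[
    [0.116,0.865,0,-0.647,-0.82,0,-0.4],
    [0.116,0.865,0,-0.647,-0.82,0,-0.4],
    [0.116,0.865,0,-0.647,-0.82,0,-0.4],
    [0.116,0.865,0,-0.647,-0.82,0,-0.4],
    [0.115,0.865,0,-0.647,-0.82,0,-0.4],
    [0,0,0.855,-0.645,-0.82,-0.7,-0.4],
    [0,0,0.855,0,0,-0.7,-0.4],
    [0,0,0.855,0,0,-0.7,-0.4],
    [0,0,0.855,0,0,-0.7,-0.4],
    [0,0,0,0,0,0,-0.4],
  ],
)

```text
time: 16.45
position: [0.5269, -0.1663, 0.1169]
tool_rot: [-179.7, 0.3, 11.9]
contact_force: [0.6, 0.2, 0.4]
opening: 0.696
grasp_force: 0.0
```

Run:
```python
from h import *
o=get_obs(); print(o['position'].round(4),o['tool_rot'].round(2),o['opening'])
```

```text
[ 0.5269 -0.1663  0.1169] [-179.75    0.33   11.95] 0.6960331948699018
```

arm_command(
  rows=[
    [0,0,0,0.03,0,-1,-0.4],
    [0,0,0,0.03,0,-1,-0.4],
    [0,0,0,0,0,-0.7,-0.4],
    [0,0,0,0,0,0,-0.4],
    [0,0,0,0,0,0,-0.4],
  ],
)

```text
time: 17.08
position: [0.5317, -0.1675, 0.0409]
tool_rot: [179.9, -0.1, 12.0]
contact_force: [-0.3, -0.7, 0.4]
opening: 0.702
grasp_force: 0.0
```

arm_command(
  rows=[
    [0,0,0,-0.05,0,-0.43,-0.4],
    [0,0,0,0,0,0,-0.2],
    [0,0,0,0,0,0,0.0],
    [0,0,0,0,0,0,0.3],
    [0,0,0,0,0,0,1],
    [0,0,0,0,0,0,1],
  ],
)

```text
time: 17.82
position: [0.5296, -0.1673, 0.0271]
tool_rot: [180.0, -0.0, 12.0]
contact_force: [0.4, -0.6, 0.8]
opening: 0.457
grasp_force: 41.9
```

arm_command(
  rows=[
    [0,0,0,0,0,0.3,1],
    [0,0,0,0,0,1,1],
    [0,0,0,0,0,1,1],
    [0,0,0,0,0,1,1],
    [0,0,0,0,0,1,1],
    [0,0,-0.855,0.8,0.24,0.05,1],
    [0,0,-0.855,0.8,0.24,0.05,1],
    [0,0,-0.855,0.8,0.24,0.05,1],
    [0,0,-0.855,0.8,0.24,0.05,1],
  ],
)

```text
time: 18.95
position: [0.6257, -0.138, 0.1619]
tool_rot: [-180.0, 0.0, -7.7]
contact_force: [0.2, 0.8, -1.6]
opening: 0.46
grasp_force: 41.8
```

arm_command(
  rows=[
    [-0.116,-0.865,0,0.302,0.096,0,1],
    [-0.116,-0.865,0,0.302,0.096,0,1],
    [-0.116,-0.865,0,0.302,0.096,0,1],
    [-0.116,-0.865,0,0.302,0.096,0,1],
    [-0.115,-0.865,0,0.302,0.096,0,1],
    [0,0,0,0,0,0,1],
    [0,0,0,0,0,0,1],
  ],
)

```text
time: 19.82
position: [0.6705, -0.124, 0.162]
tool_rot: [180.0, -24.9, -7.6]
contact_force: [-0.2, 0.2, -0.9]
opening: 0.462
grasp_force: 41.7
```

arm_command(
  rows=[
    [0,0,0,0,0,-0.7,1],
    [0,0,0,0,0,-0.74,1],
    [0,0,0,0.21,-0.03,-0.45,1],
    [0,0,0,0.21,-0.03,-0.45,1],
    [0,0,0,0.1,-0.015,-0.22,1],
    [0,0,0,0,0,0,1],
  ],
)

```text
time: 20.58
position: [0.6864, -0.1262, 0.0845]
tool_rot: [180.0, -25.0, -7.6]
contact_force: [0.3, -0.3, -0.9]
opening: 0.467
grasp_force: 41.7
```

arm_command(
  rows=[
    [0,0,0,0.028,-0.004,-0.06,1],
    [0,0,0,0,0,0,1],
  ],
)

```text
time: 20.82
position: [0.6874, -0.1264, 0.0839]
tool_rot: [180.0, -25.1, -7.6]
contact_force: [0.5, 0.5, -1.1]
opening: 0.465
grasp_force: 41.7
```

arm_command(
  rows=[
    [0,0,0,0.02,-0.003,-0.045,1],
    [0,0,0,0,0,0,1],
  ],
)

```text
time: 21.08
position: [0.688, -0.1265, 0.0827]
tool_rot: [180.0, -25.1, -7.6]
contact_force: [-1.7, -0.4, 2.1]
opening: 0.463
grasp_force: 42.0
```

Contact. Release and retreat.

arm_command(
  rows=[
    [0,0,0,0,0,0,0.0],
    [0,0,0,0,0,0,-0.1],
    [0,0,0,0,0,0,-0.35],
    [0,0,0,-0.2,0.03,0.45,-0.35],
    [0,0,0,-0.42,0.06,0.9,-0.35],
    [0,0,0,-0.42,0.06,0.9,-0.35],
    [0,0,0,-0.42,0.06,0.9,-0.35],
    [0,0,0,-0.42,0.06,0.9,-0.35],
    [0,0,0,0,0,0,-0.35],
    [0,0,0,0,0,0,-0.35],
  ],
)

```text
time: 22.32
position: [0.631, -0.1182, 0.2028]
tool_rot: [180.0, -25.0, -7.6]
contact_force: [-0.3, 0.7, -0.5]
opening: 0.677
grasp_force: 0.0
```

Run:
```python
from h import *
d=save('wrist','w5'); d2=save('scene','s5'); o=get_obs(); print(o['position'].round(4),o['tool_rot'].round(2),o['opening'],o['contact_force'])
a=cv2.resize(d['image'],(400,300)); s=cv2.resize(d2['image'][150:300,120:320],(400,300),interpolation=2)
cv2.imwrite('pics/m5.png',np.hstack([a,s])[...,::-1])
```

```text
[ 0.6307 -0.1181  0.2015] [-179.99  -24.85   -7.59] 0.6709223073391747 [-0.53324995  0.73804725 -0.10849645]
```

View pics/m5.png

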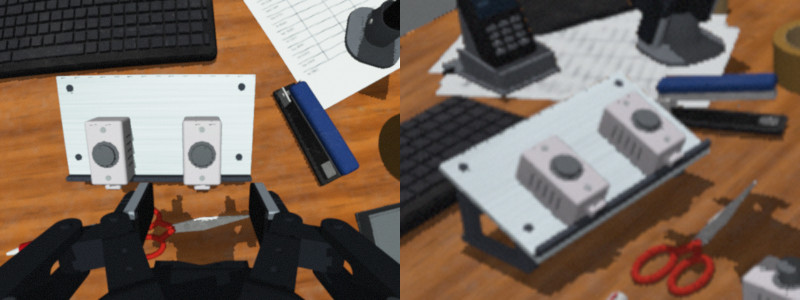

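The wrist view shows both good dispensers side by side on the deck, lower ends on the cleat. Now b to the tray.

arm_command(
  rows=[
    [0.116,0.865,0,-0.817,0.443,0,-0.4],
    [0.116,0.865,0,-0.817,0.443,0,-0.4],
    [0.116,0.865,0,-0.817,0.443,0,-0.4],
    [0.116,0.865,0,-0.817,0.443,0,-0.4],
    [0.115,0.865,0,-0.817,0.443,0,-0.4],
    [0,0,0.49,-0.817,0.443,-0.7,-0.4],
    [0,0,0,0,0,-0.7,-0.4],
    [0,0,0,0,0,-0.7,-0.4],
    [0,0,0,0,0,-0.7,-0.4],
    [0,0,0,0,0,0,-0.4],
  ],
)

```text
time: 23.68
position: [0.4823, -0.0381, 0.1162]
tool_rot: [-179.9, 0.4, -4.8]
contact_force: [-0.0, 0.0, -0.3]
opening: 0.699
grasp_force: 0.0
```

arm_command(
  rows=[
    [0,0,0,0,0,-1,-0.4],
    [0,0,0,0,0,-1,-0.4],
    [0,0,0,0,0,-0.6,-0.4],
    [0,0,0,0,0,0,-0.4],
    [0,0,0,0,0,0,-0.4],
  ],
)

```text
time: 24.3
position: [0.4852, -0.0388, 0.0425]
tool_rot: [180.0, -0.1, -4.8]
contact_force: [-1.0, 0.1, 0.3]
opening: 0.699
grasp_force: 0.0
```

arm_command(
  rows=[
    [0,0,0,-0.03,0,-0.45,-0.4],
    [0,0,0,0,0,0,-0.2],
    [0,0,0,0,0,0,0.0],
    [0,0,0,0,0,0,0.3],
    [0,0,0,0,0,0,1],
    [0,0,0,0,0,0,1],
  ],
)

```text
time: 25.05
position: [0.4836, -0.0386, 0.0281]
tool_rot: [180.0, -0.0, -4.8]
contact_force: [-0.4, 0.6, 1.5]
opening: 0.465
grasp_force: 41.8
```

Run:
```python
from h import *
# tray rim from wrist w0: outer corners read off the view, rim height 30 mm
d=load('w0'); g=cv2.cvtColor(d['image'],cv2.COLOR_RGB2HSV); m=np.zeros((480,640),np.uint8); m[100:330,395:600]=g[100:330,395:600,1]<70
m=cv2.morphologyEx(m,2,np.ones((5,5))); c=max(cv2.findContours(m,0,2)[0],key=cv2.contourArea); r=cv2.minAreaRect(c); print(r,onz(d,[r[0]],.03).round(4),onz(d,cv2.boxPoints(r),.03).round(3).tolist())
```

```text
((496.0, 215.5), (193.0, 178.0), 90.0) [[ 0.5157 -0.3896  0.03  ]] [[0.586, -0.317, 0.03], [0.589, -0.45, 0.03], [0.433, -0.478, 0.03], [0.435, -0.325, 0.03]]
```

arm_command(
  rows=[
    [0,0,0,0,0,0.3,1],
    [0,0,0,0,0,1,1],
    [0,0,0,0,0,1,1],
    [0,0,0,0,0,1,1],
    [0,0,0,0.09,-0.98,0,1],
    [0,0,0,0.09,-0.98,0,1],
    [0,0,0,0.09,-0.98,0,1],
    [0,0,0,0.09,-0.98,0,1],
    [0,0,0,0.09,-0.98,0,1],
    [0,0,0,0.09,-0.98,0,1],
  ],
)

```text
time: 26.3
position: [0.4993, -0.2158, 0.1269]
tool_rot: [-180.0, 0.0, -4.8]
contact_force: [-0.2, 0.2, -0.8]
opening: 0.461
grasp_force: 41.6
```

arm_command(
  rows=[
    [0,0,0,0.09,-0.98,0,1],
    [0,0,0,0.09,-0.98,0,1],
    [0,0,0,0.09,-0.98,0,1],
    [0,0,0,0.09,-0.98,0,1],
    [0,0,0,0,-0.98,0,1],
    [0,0,0,0,-0.97,0,1],
    [0,0,0,0,0,0,1],
    [0,0,0,0,0,-0.9,1],
    [0,0,0,0,0,-0.9,1],
    [0,0,0,0,0,0,1],
  ],
)

```text
time: 27.55
position: [0.5086, -0.3885, 0.0697]
tool_rot: [-179.7, 0.3, -4.7]
contact_force: [0.5, -0.2, -2.4]
opening: 0.462
grasp_force: 41.5
```

Run:
```python
from h import *
d=save('wrist','w6'); d2=save('scene','s6'); o=get_obs(); print(o['position'].round(4),o['tool_rot'].round(2),o['opening'],o['contact_force'])
a=cv2.resize(d['image'],(400,300)); s=cv2.resize(d2['image'][130:280,280:480],(400,300),interpolation=2)
cv2.imwrite('pics/m6.png',np.hstack([a,s])[...,::-1])
```

```text
[ 0.5105 -0.3905  0.0733] [-179.99    0.     -4.75] 0.4632837846167065 [ 0.05801809 -0.65457107 -1.56308359]
```

View pics/m6.png

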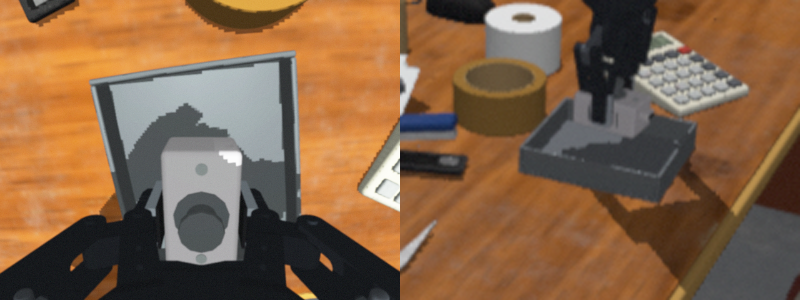

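b hangs centred over the tray, and the fingers clear both side walls. Lowering.

arm_command(
  rows=[
    [0,0,0,0,0,-0.6,1],
    [0,0,0,0,0,-0.5,1],
    [0,0,0,0,0,-0.15,1],
    [0,0,0,0,0,0,1],
    [0,0,0,0,0,0,1],
  ],
)

```text
time: 28.28
position: [0.5106, -0.3914, 0.0358]
tool_rot: [180.0, -0.0, -4.8]
contact_force: [-1.0, 0.5, -1.5]
opening: 0.458
grasp_force: 41.6
```

arm_command(
  rows=[
    [0,0,0,0,0,-0.07,1],
    [0,0,0,0,0,0,1],
  ],
)

```text
time: 28.52
position: [0.5104, -0.3911, 0.0334]
tool_rot: [180.0, -0.0, -4.8]
contact_force: [0.0, -0.4, -1.3]
opening: 0.459
grasp_force: 41.6
```

arm_command(
  rows=[
    [0,0,0,0,0,-0.06,1],
    [0,0,0,0,0,0,1],
  ],
)

```text
time: 28.78
position: [0.5106, -0.3914, 0.0322]
tool_rot: [180.0, -0.0, -4.8]
contact_force: [-0.5, 0.9, 2.5]
opening: 0.46
grasp_force: 42.0
```

arm_command(
  rows=[
    [0,0,0,0,0,0,0.0],
    [0,0,0,0,0,0,-0.1],
    [0,0,0,0,0,0,-0.3],
    [0,0,0,0,0,0.5,-0.3],
    [0,0,0,0,0,1,-0.3],
    [0,0,0,0,0,1,-0.3],
    [0,0,0,0,0,1,-0.3],
    [0,0,0,-0.8,0,1,-0.3],
    [0,0,0,-0.8,0,1,-0.3],
    [0,0,0,0,0,0,-0.3],
  ],
)

```text
time: 30.02
position: [0.4628, -0.3926, 0.2012]
tool_rot: [179.7, -0.3, -4.8]
contact_force: [-0.3, -0.1, 0.2]
opening: 0.644
grasp_force: 0.0
```

Run:
```python
from h import *
d=save('wrist','w7'); d2=save('scene','s7'); t=save('top','t7'); o=get_obs(); print(o['time'],o['position'].round(4),o['opening'],o['contact_force'])
a=cv2.resize(d['image'],(400,300)); s=cv2.resize(d2['image'][110:410,120:520],(400,300),interpolation=2); q=cv2.resize(t['image'][130:310,170:490],(533,300),interpolation=2)
cv2.imwrite('pics/m7.png',np.vstack([np.hstack([a,s]),np.hstack([q,np.zeros((300,267,3),np.uint8)])])[...,::-1])
```

```text
30.175 [ 0.4624 -0.3907  0.1959] 0.6491848414067654 [-0.05247175 -0.52429111 -0.42558399]
```

View pics/m7.png

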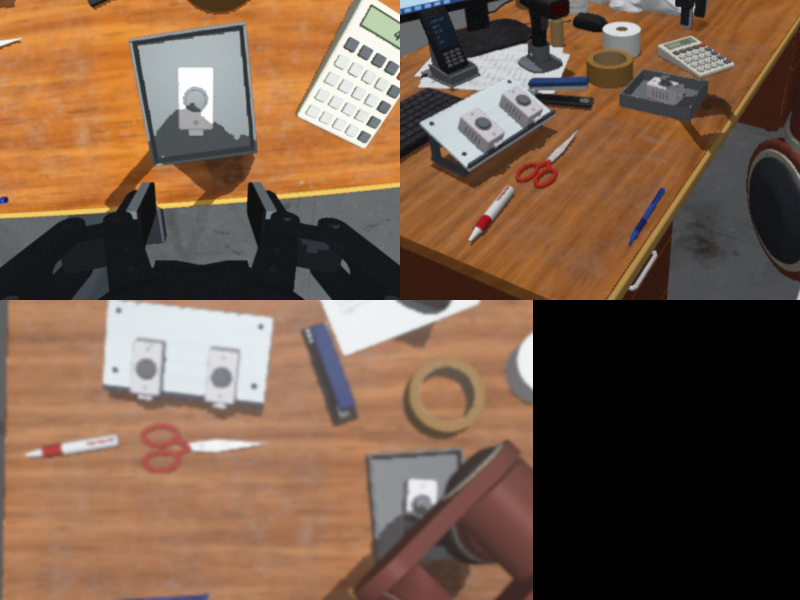

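b stands upright in the middle of the tray. The other two rest against the cleat, the bystanders are unmoved and the gripper is clear. Handing in.

```bash
python3 -c "
from rig import *
print(job_done())"
```

```text
the job is handed in; nothing more can be done
None
```

The job is handed in, with no verdict reported back: dispensers a and c ran home and lie side by side on the rack against the cleat, b stuck at about 4 mm and stands upright in the tray, and nothing else visibly moved in the final views.

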